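# Run the carriage round the curved door track into its end stop

### The job

Load the sliding-door carriage into the curved track: set it down on its rollers in the wide loading bay, slide it under the lips, push it round the bend and on along the far leg until it has pressed the rubber buffer in and the side catch has snapped in behind its front shoulder, then let go and leave it latched there. Let the track steer it and keep the push light: a few newtons along the track, about 10 N to latch it and never more than 15 N, so that nothing jams or bends. Leave the tape measure and the jar where they are.

Things in the scene. Friction and masses are not known exactly. Their poses are not given: they have to be found in the camera images.
- track: Curved C-section steel track, fixed on the bench. Origin on the bench at the bend's centre of curvature; x = direction of travel in the near leg, y = in the far leg. Centreline: near leg y=-90 mm, x=-150 to 0; quarter bend to the left, radius 90, about the origin; far leg x=+90, y=0 to 185. Inside 26.5 wide, walls 3, floor 3 above the bench, lips on top at 16.5 to 19.5 with an 18 mm slot.
- track_bay (a point): Centre of the loading bay's floor, 3 mm above the bench (track x=-107, y=-90 mm). The bay is the start of the near leg, without lips: 35 mm wide inside from track x=-147 (closed end) to x=-68, then tapering to 26.5 at x=-50; walls 14 mm high. Axes as the track's.
- track_mouth (a point): Floor point on the centreline where the lips begin (track x=-50, y=-90 mm), 3 mm above the bench. Axes as the track's.
- track_exit (a point): Floor point at the far end of the far leg (track x=90, y=185 mm). A grey end stop, at most 33 mm high, is clamped over this leg at a setting that differs each time and is not measured: the carriage's centre is home somewhere at track y=34 to 114 mm. A brass spring catch juts in from its outer (+x) side, 22 to 28 mm above the bench. Axes as the track's.
- carriage_bolt (a point): Centre of the carriage's upright round bolt: diameter 20 mm, 25 to 75 mm above the carriage's underside; this point is 50 above it (53 above the bench in the track). Below: plate 70x26x6 mm (top at 25) on two white nylon discs, diameter 24, height 12, 44 apart along x. 0.35 kg, loose, stands on the bench at the start. The same end for end. In the bend the bolt runs 3 mm inside the centreline.
- buffer (a joint): How far the end stop's rubber buffer is pressed in, m: 0 free, hard limit 0.007. Sliding the carriage takes 1 to 3 N; from 23 mm before home the catch adds up to 5 N; 5 mm before home it meets the buffer (2.4 N plus 0.8 N/mm); it latches at about 10 N in all and reaches the hard limit 1.5 mm on. Latched, it keeps the buffer pressed in by about 4 mm; not latched, the buffer springs back.
- tape_measure: Black and green tape measure, 55 x 82 x 66 mm, standing inside the bend on the bench; origin at the centre of its underside. To be left alone.
- jar: White plastic jar with a black lid, diameter 62, height 80 mm, standing outside the far leg; origin at the centre of its underside. To be left alone.

How it is judged:
On the way, in this order (a step that is already met when the one before it is completed fails the run):
1. the carriage is in the near leg under the lips, on its rollers (x of carriage_bolt in the frame of track between -0.05 and 0.01 m and y of carriage_bolt in the frame of track between -0.096 and -0.084 m and z of carriage_bolt in the frame of track below 0.057 m and angle between carriage_bolt's own z axis and vertical below 0.1 rad), for 0.1 s.
2. the carriage is in the bend (x of carriage_bolt in the frame of track above 0.04 m and y of carriage_bolt in the frame of track below -0.03 m and z of carriage_bolt in the frame of track below 0.057 m), for 0.05 s.
At the end, for the whole second after the job is handed in: The carriage stands upright on its rollers in the far leg, latched: it keeps the rubber buffer pressed in by more than 2.5 mm (about 4 mm when latched, none when not), within 6 mm of the leg's centreline, at rest, and the robot has let go (value of joint buffer above 0.0025 m and y of carriage_bolt in the frame of track above 0.028 m and x of carriage_bolt in the frame of track between 0.084 and 0.096 m and z of carriage_bolt in the frame of track below 0.057 m and angle between carriage_bolt's own z axis and vertical below 0.1 rad and linear speed of carriage below 0.02 m/s); the robot touches nothing.
It fails at once if the carriage, under the lips, is forced against the track with more than 20 N (contact force between carriage and track above 20 N and x of carriage_bolt in the frame of track above -0.05 m).
It fails at once if the carriage is forced against the end stop with more than 25 N (contact force between carriage and stop above 25 N).
It fails at once if the tape measure or the jar is shifted by more than 15 mm (distance of any of tape_measure, jar from where it was at the start of the episode above 0.015 m).
It also fails if it takes over 58 s, if anything falls off the work surface, if the arm or the gripper's body presses on something with over 40 N, if the wrist force passes 120 N, or if a joint passes its speed limit or range.

### The arm

A 7-joint arm with a two-finger parallel gripper is mounted at the origin on a cart in front of the work surface, level with it; the furniture and walls round the work are solid. World frame = base frame: x ahead of the robot, y to its left, z up, the work surface at z = 0. Lengths are in m, angles in rad, forces in N, time in s.
With the tool pointing down it reaches from about 0.425 to 0.825 m from the base axis. Payload 3.6 kg.
Tool frame: the origin (TCP) lies where the fingers leave the gripper's body, on its centre line; the fingertips stand 73 mm ahead of it and the grasp point (between the pads) lies 54 mm ahead of it; z points along the fingers, y is the line along which they close (so a half turn about z gives the same grasp; the last joint's range is limited). The gripper opens to 85 mm and grips with 20 to 120 N. Pads are 22 mm wide; open, the fingers measure 114 mm over their backs; the gripper's body (76 mm by 85 mm) begins 54 mm behind the grasp point. The pads swing forward as they close: fully open they stand 13 mm farther back than shut.
Start: joints at [1.105, 0.615, -0.013, 1.423, 0.008, 1.103, -0.04], TCP at [0.277, -0.588, 0.304] pointing down, gripper open.
Joint ranges: [-3.12, 3.12], [-0.3, 2.06], [-1.34, 1.32], [0.26, 2.42], [-1.36, 4.5], [0.01, 1.98], [-2.84, 2.84]. Speed limits (rad/s): [2.79, 2.79, 3.14, 3.14, 3.14, 3.14, 3.14].

### API

Orientations are given as a unit quaternion [x, y, z, w].
In Python, from station import arm, snapshot, camera_info, ticket gives the robot as it stands. Calls block until the motion is done:
- arm.movep(position, orientation): joint-space move of the TCP to a pose.
- arm.line_to(position, velocity=0.15, ori=None): straight line of the TCP; ori=None keeps the orientation; velocity is the mean speed in m/s.
- arm.move_j(angles): joint-space move.
- arm.move_gripper(opening, effort=None): opening from 0.0 (shut) to 1.0 (fully open); effort is the grip in N (None keeps the last); returns when the fingers have stopped.
- arm.pause(seconds).
- arm.ik(position, orientation): joint angles nearest the present ones, or None.
- snapshot(name): name is "scene" or "top" or "wrist"; returns the picture (384x512x3 uint8, blue, green, red); there is no depth.
- camera_info(name): a dict with "fx", "fy", "cx", "cy" (pixels), "R" (3x3) and "t" (3): a world point X has camera coordinates R X + t; the wrist camera has in their place "T_tool_cam" (4x4, takes a point from camera to tool coordinates, whose origin is the TCP and whose axes are the flange's). Camera axes: x right, y down, z forward; pixel columns grow to the right and rows downward; lengths in m; the calibration is good to about 2 mm. A picture is of the moment at which its call begins: read the wrist's pose just before it. camera_info takes no time and is no camera call.
A pose or a line that the arm cannot do raises arm.MotionError and nothing moves.
- ticket.finish_job(): hands the job in; it is judged then, once.
Readings, each from a call of its own:
- arm.read_time(): time.
- arm.read_joint_positions(): joint angles.
- arm.read_dq(): joint speeds.
- arm.read_effort(): joint torques, N m.
- arm.read_tool_pos(): TCP position.
- arm.read_eef_rot(): TCP orientation.
- arm.read_ft_force(): force on the tool from outside, world axes, zero at the start.
- arm.read_wrist_torque(): the same for the moment, N m.
- arm.read_opening(): opening from 0.0 (shut) to 1.0 (fully open).
- arm.read_finger_force(): force on a finger pad.
Only numpy, scipy, OpenCV 4.12 (cv2) and the standard library are available. Lean on these libraries where they do the work, as an engineer would, in place of code of your own. Each camera call takes 0.05 s, during which the arm holds its last target. There are 200 camera calls.

## Working session

There is one attempt and no reset: what is moved stays moved. The work goes in short steps, each a Python script; the robot and the scene stay as the last script left them, time stands still between calls to the robot, and variables do not carry over. Pictures are saved under pics/ and viewed, at most 10 in all, crops included, and the job is handed in when it is done.

```bash
ls; mkdir -p pics; python3 - <<'E'
from station import *
import cv2
for n in("scene","top"):
    cv2.imwrite(f"pics/{n}0.png",snapshot(n)); c=camera_info(n); print(n,{k:(v.round(4).tolist() if hasattr(v,'round') and hasattr(v,'tolist') else v) for k,v in c.items()})
print(camera_info("wrist"));print(arm.read_time(),arm.read_eef_rot(),arm.read_tool_pos(),arm.read_ft_force())
E
```

```text
pics
scene {'fx': 385.0973477760642, 'fy': 385.0973477760642, 'cx': 254.79984138464616, 'cy': 192.90478326361304, 'R': [[-0.9175, -0.3978, 0.0041], [-0.2978, 0.6799, -0.6701], [0.2638, -0.616, -0.7422]], 't': [0.501, 0.297, 0.8215]}
top {'fx': 352.7055793693133, 'fy': 352.7055793693133, 'cx': 249.60958375079676, 'cy': 189.13134360196398, 'R': [[-0.0093, -0.9997, -0.0235], [-0.9987, 0.0104, -0.0498], [0.05, 0.023, -0.9985]], 't': [-0.0938, 0.6081, 1.0032]}
{'fx': 267.77094172922716, 'fy': 267.77094172922716, 'cx': 260.68688854124207, 'cy': 194.1146513668842, 'T_tool_cam': array([[-1.12733013e-05, -9.52889307e-01, -3.03318263e-01,
         7.77547306e-02],
       [ 9.99999863e-01,  1.48041325e-04, -5.02245705e-04,
         4.38247727e-04],
       [ 5.23488200e-04, -3.03318227e-01,  9.52889175e-01,
        -6.92868556e-02],
       [ 0.00000000e+00,  0.00000000e+00,  0.00000000e+00,
         1.00000000e+00]])}
0.1 [ 9.75914215e-01  2.18151624e-01 -2.59407117e-04 -1.11667634e-03] [ 0.2765246  -0.58767242  0.30286799] [ 0.1956606  -0.71691214 -0.19566858]
```

View pics/scene0.png

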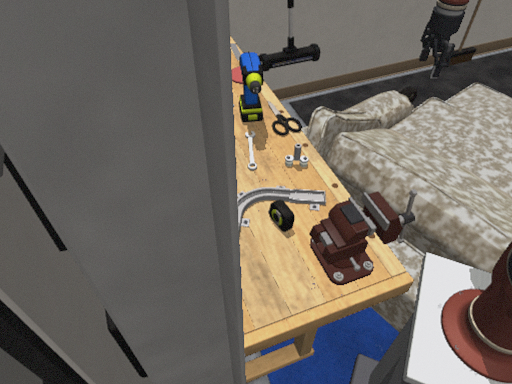

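View pics/top0.png

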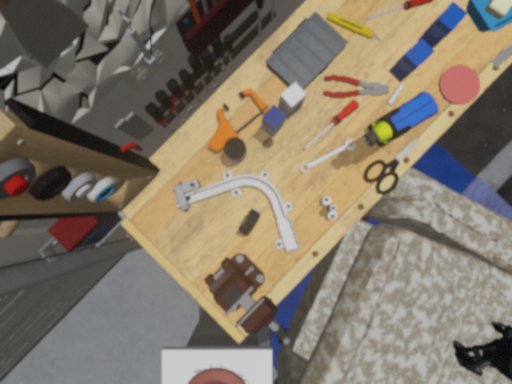

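The scene view shows the carriage at (297,155) and the tape measure inside the bend at (281,215); a post hides the far leg. In the top view the carriage is at (328,207), the bay end at (290,240), the bend around (265,185), the end stop at (185,195), the tape at (249,222) and the jar at (235,150). I'll zoom in to get precise pixels.

```bash
python3 - <<'E'
import cv2
a=cv2.imread("pics/top0.png")[135:270,165:365]
cv2.imwrite("pics/crop0.png",cv2.resize(a,None,fx=4,fy=4,interpolation=cv2.INTER_CUBIC))
E
```

```text
(no output)
```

View pics/crop0.png

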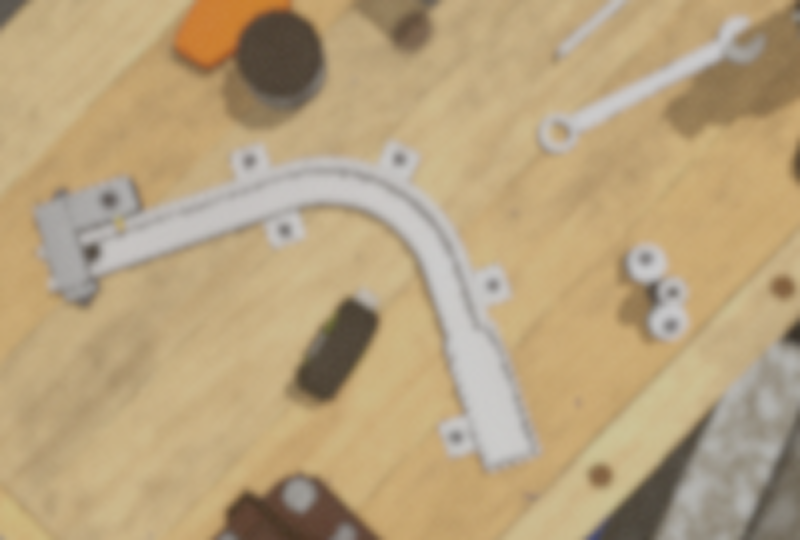

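```bash
cat > h.py <<'E'
from station import *
import numpy as np, cv2
from scipy.spatial.transform import Rotation as Ro
def ray(n,uv,pose=None):
    c=camera_info(n); d=np.array([(uv[0]-c['cx'])/c['fx'],(uv[1]-c['cy'])/c['fy'],1.])
    if n=='wrist':
        T=np.array(c['T_tool_cam']); R=Ro.from_quat(pose[1]).as_matrix()
        return R@T[:3,3]+pose[0], R@T[:3,:3]@d
    R=np.array(c['R']);return -R.T@np.array(c['t']), R.T@d
def on(n,uv,z,pose=None):
    o,d=ray(n,uv,pose); return o+d*(z-o[2])/d[2]
def cross(r1,r2):  # closest point of two rays
    (a,u),(b,v)=r1,r2; s=np.linalg.lstsq(np.c_[u,-v],b-a,rcond=None)[0]
    p,q=a+u*s[0],b+v*s[1]; return (p+q)/2,np.linalg.norm(p-q)
def proj(n,X,pose=None):
    c=camera_info(n)
    if n=='wrist':
        T=np.array(c['T_tool_cam']); R=Ro.from_quat(pose[1]).as_matrix()
        p=T[:3,:3].T@(R.T@(np.array(X)-pose[0])-T[:3,3])
    else: p=np.array(c['R'])@X+c['t']
    return np.array([c['fx']*p[0]/p[2]+c['cx'],c['fy']*p[1]/p[2]+c['cy']])
def pose(): return np.array(arm.read_tool_pos()),np.array(arm.read_eef_rot())
def down(yaw): # tool z down, tool x axis at world angle yaw
    return (Ro.from_euler('z',yaw)*Ro.from_euler('x',np.pi)).as_quat()
E
python3 - <<'E'
from h import *
np.set_printoptions(precision=4,suppress=True)
f=lambda x,y,z:on('top',(x/4+164.6,y/4+134.6),z)
for k,a in dict(end=(513,460,.014),taperin=(478,338,.017),tapL=(447,338,.017),tapR=(490,325,.017),disc1=(646,264,.02),disc2=(667,322,.02),bolt=(672,292,.078),jar=(281,53,.08),tapem=(338,345,.066),bendtop=(330,158,.0195),stopfar=(60,250,.033),legA=(105,274,.0195),legB=(300,205,.0195)).items(): print(k,f(*a))
print(pose(), Ro.from_quat(pose()[1]).as_matrix())
E
```

```text
end [ 0.4332 -0.2215  0.014 ]
taperin [ 0.5203 -0.1976  0.017 ]
tapL [ 0.5205 -0.1755  0.017 ]
tapR [ 0.5295 -0.2063  0.017 ]
disc1 [ 0.5719 -0.3175  0.02  ]
disc2 [ 0.5306 -0.3315  0.02  ]
bolt [ 0.5521 -0.3233  0.078 ]
jar [ 0.7165 -0.0622  0.08  ]
tapem [ 0.5181 -0.0988  0.066 ]
bendtop [ 0.6503 -0.0931  0.0195]
stopfar [0.5856 0.0989 0.033 ]
legA [0.5685 0.0694 0.0195]
legB [ 0.6166 -0.0712  0.0195]
(array([ 0.2765, -0.5877,  0.3029]), array([ 0.9759,  0.2182, -0.0003, -0.0011])) [[ 0.9048  0.4258 -0.001 ]
 [ 0.4258 -0.9048  0.0021]
 [-0.     -0.0023 -1.    ]]
```

```bash
cat >> h.py <<'E'
YAW=np.deg2rad(18.7); O=np.array([.546,-.088])
def tw(x,y): c,s=np.cos(YAW),np.sin(YAW); return O+[c*x-s*y,s*x+c*y]
E
python3 - <<'E'
from h import *
np.set_printoptions(precision=3,suppress=True)
S=[(-.107,-.09,0),(-.05,-.09,0),(0,-.09,0)]+[(.087*np.sin(a),-.087*np.cos(a),a) for a in(.5,1.,1.3)]+[(.09,0,np.pi/2),(.09,.06,np.pi/2),(.09,.115,np.pi/2)]
for k in(-1,1):
  print(arm.ik([.552,-.323,.12],down(YAW+k*np.pi/2)))
  for x,y,a in S:
    q=arm.ik([*tw(x,y),.115],down(YAW+a+k*np.pi/2)); print(k,(x,y),q)
t=arm.read_time()
arm.movep([.552,-.323,.26],down(YAW-np.pi/2)); p=pose()
cv2.imwrite("pics/w1.png",snapshot("wrist")); print(t,arm.read_time(),p)
arm.movep([*tw(-.1,-.09),.26],down(YAW-np.pi/2)); p=pose()
cv2.imwrite("pics/w2.png",snapshot("wrist")); print(arm.read_time(),p)
a=np.hstack([cv2.imread(f"pics/w{i}.png") for i in(1,2)]);cv2.imwrite("pics/w12.png",cv2.resize(a,(800,300),interpolation=cv2.INTER_AREA))
E
```

```text
[ 0.276  0.839  0.384  1.635 -0.421  0.75  -1.959]
-1 (-0.107, -0.09) [ 0.154  0.713  0.334  1.994 -0.457  0.507 -1.998]
-1 (-0.05, -0.09) [ 0.081  0.758  0.359  1.873 -0.448  0.591 -2.088]
-1 (0, -0.09) [ 0.03   0.802  0.377  1.757 -0.442  0.668 -2.161]
-1 (np.float64(0.041710021858565656), np.float64(-0.07634968288446242)) [ 0.049  0.815  0.261  1.673 -0.298  0.693 -1.853]
-1 (np.float64(0.07320797567828699), np.float64(-0.04700630061052816)) [ 0.068  0.817  0.119  1.632 -0.135  0.701 -1.562]
-1 (np.float64(0.08382956213129578), np.float64(-0.023272398090339097)) [ 0.078  0.813  0.032  1.634 -0.036  0.695 -1.388]
-1 (0.09, 0) [ 0.08   0.807 -0.037  1.646  0.042  0.689 -1.222]
-1 (0.09, 0.06) [-0.02   0.782 -0.02   1.714  0.023  0.645 -1.297]
-1 (0.09, 0.115) [-0.119  0.766 -0.002  1.761  0.003  0.615 -1.367]
[ 0.659  0.823 -0.283  1.621  0.308  0.741  0.559]
1 (-0.107, -0.09) [ 0.562  0.704 -0.292  1.982  0.392  0.51   0.317]
1 (-0.05, -0.09) [ 0.501  0.748 -0.309  1.859  0.379  0.592  0.278]
1 (0, -0.09) [ 0.449  0.791 -0.319  1.742  0.368  0.668  0.253]
1 (np.float64(0.041710021858565656), np.float64(-0.07634968288446242)) [ 0.452  0.838 -0.431  1.658  0.473  0.75   0.621]
1 (np.float64(0.07320797567828699), np.float64(-0.04700630061052816)) [ 0.454  0.881 -0.565  1.618  0.599  0.822  0.963]
1 (np.float64(0.08382956213129578), np.float64(-0.023272398090339097)) [ 0.456  0.901 -0.645  1.621  0.675  0.854  1.161]
1 (0.09, 0) [ 0.45   0.915 -0.706  1.633  0.733  0.877  1.346]
1 (0.09, 0.06) [ 0.382  0.898 -0.727  1.7    0.763  0.851  1.21 ]
1 (0.09, 0.115) [ 0.316  0.89  -0.754  1.746  0.796  0.84   1.08 ]
0.1 1.9083 (array([ 0.551, -0.324,  0.26 ]), array([ 0.812, -0.583,  0.   ,  0.   ]))
2.5667 (array([ 0.48 , -0.206,  0.261]), array([ 0.813, -0.583,  0.001, -0.   ]))
```

View pics/w12.png

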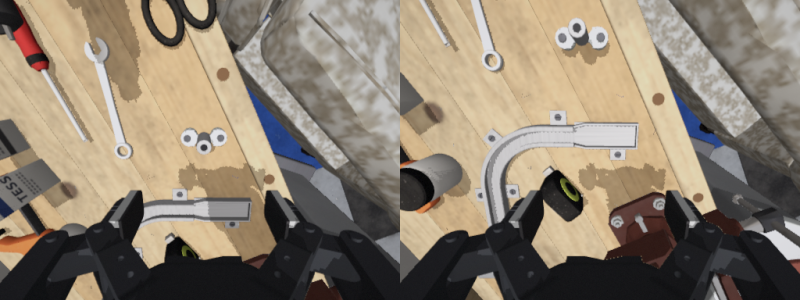

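w1 (left) shows the bolt top near full-res (261,187), with discs at (242,177) and (280,177). w2 (right) shows the bolt top near (227,36), the bay at about (225..305, 155..190), and the bend clearly. I'll enlarge these areas.

```bash
python3 - <<'E'
import cv2,numpy as np
a=cv2.imread("pics/w1.png");b=cv2.imread("pics/w2.png")
r=lambda im,x,y,w,h,s:cv2.resize(im[y:y+h,x:x+w],None,fx=s,fy=s,interpolation=cv2.INTER_CUBIC)
top=np.hstack([r(a,215,150,100,60,4),r(b,180,15,100,60,4)])
bot=r(b,100,140,230,100,3.4782609)[:348]
cv2.imwrite("pics/z1.png",np.vstack([top,cv2.resize(bot,(800,348))]))
E
```

```text
(no output)
```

View pics/z1.png

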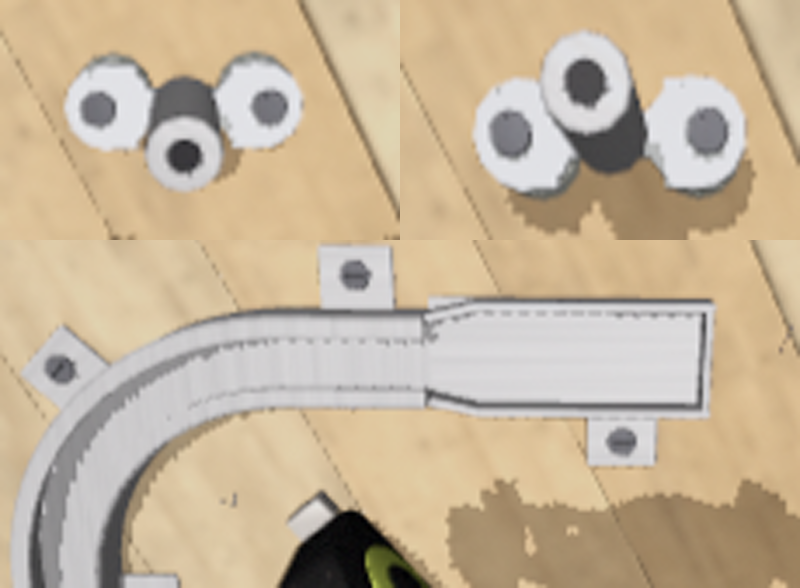

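```bash
python3 - <<'E'
from h import *
np.set_printoptions(precision=4,suppress=True)
q=down(YAW-np.pi/2)
p1=(np.array([.551,-.324,.26]),q);p2=(np.array([.48,-.206,.261]),q)
A=lambda x,y:(x/4+214.6,y/4+149.6);B=lambda x,y:((x-400)/4+179.6,y/4+14.6);C=lambda x,y:(x/3.478+99.6,(y-240)/3.478+139.6)
tp=lambda x,y:(x/4+164.6,y/4+134.6)
P={}
for k,a,b in(('bolt',(184,155),(586,82)),('d1',(98,110),(511,133)),('d2',(270,107),(708,131))):
  P[k],e=cross(ray('wrist',A(*a),p1),ray('wrist',B(*b),p2)); print(k,P[k],e)
print('d',np.linalg.norm(P['d1']-P['d2']),np.degrees(np.arctan2(*(P['d1']-P['d2'])[[1,0]])))
W=lambda x,y,z:on('wrist',C(x,y),z,p2)
# outer end corners bay wall top z .017, lips start corners
for k,a in dict(endU=(713,301,.017),endL=(709,416,.017),lipU=(425,312,.0195),lipL=(425,407,.0195),legU=(280,312,.0195),legL=(280,407,.0195),flo=(565,355,.003)).items(): print(k,W(*a))
g=lambda a,b:np.degrees(np.arctan2(*(W(*a)-W(*b))[[1,0]]))
print(g((425,312,.0195),(713,301,.017)),g((280,407,.0195),(425,407,.0195)),g((480,411,.017),(709,416,.017)),g((480,301,.017),(713,301,.017)))
# height check: bay end outer corners top cam x wrist
for a,b in(((713,301),(540,453)),((709,416),(487,468))): print(cross(ray('wrist',C(*a),p2),ray('top',tp(*b))))
E
```

```text
bolt [ 0.5519 -0.3266  0.0741] 0.00031559986969006287
d1 [ 0.5755 -0.3181  0.0265] 0.0004550864957872781
d2 [ 0.5283 -0.3348  0.0255] 0.00029801250850292255
d 0.050031563674317645 19.434904783642377
endU [ 0.4389 -0.245   0.017 ]
endL [ 0.4252 -0.2067  0.017 ]
lipU [ 0.5299 -0.2107  0.0195]
lipL [ 0.5206 -0.1787  0.0195]
legU [ 0.5762 -0.195   0.0195]
legL [ 0.5684 -0.1625  0.0195]
flo [ 0.4791 -0.2082  0.003 ]
20.64509601319724 18.712081158539448 17.406698595667752 18.7067957344906
(array([ 0.4357, -0.2428, -0.0008]), np.float64(0.0013394956639339619))
(array([ 0.4251, -0.2041,  0.009 ]), np.float64(0.0041091819018528744))
```

The carriage checks out: bolt top at z=0.074 and plate screws at 0.0255. The near leg runs at 18.6°. Next I'll grasp the carriage and carry it above the bay.

```bash
sed -i 's/^YAW=.*/YAW=np.deg2rad(18.6); O=np.array([.5446,-.093])/' h.py; python3 - <<'E'
from h import *
np.set_printoptions(precision=4,suppress=True)
q=down(YAW-np.pi/2); b=[.552,-.3266]
arm.move_gripper(1.0); arm.movep([*b,.18],q); arm.line_to([*b,.112],.1)
arm.move_gripper(0.0,40); arm.pause(.2)
print('open',arm.read_opening(),arm.read_finger_force(),arm.read_ft_force())
arm.line_to([*b,.20],.15); print(arm.read_opening(),arm.read_ft_force())
t=tw(-.1,-.09); arm.movep([*t,.18],q); arm.pause(.3); p=pose(); cv2.imwrite("pics/w3.png",snapshot("wrist")); cv2.imwrite("pics/top3.png",snapshot("top"))
print(p,t,arm.read_time(),arm.read_ft_force())
for n,X in dict(endc=(-.15,-.09,.017),lip=(-.05,-.09,.0195)).items(): print(n,proj('wrist',np.r_[tw(*X[:2]),X[2]],p))
E
```

```text
open 0.2246989478359598 39.05010938644409 [0.3211 0.1735 2.5183]
0.22420797680264984 [-0.1672 -0.1065 -3.3258]
(array([ 0.4788, -0.2111,  0.1799]), array([ 0.8118, -0.584 ,  0.0003,  0.0002])) [ 0.4785 -0.2102] 6.875 [ 0.2568  0.3678 -4.1288]
endc [315.3941 199.3804]
lip [205.7218 200.3529]
```

View pics/w3.png

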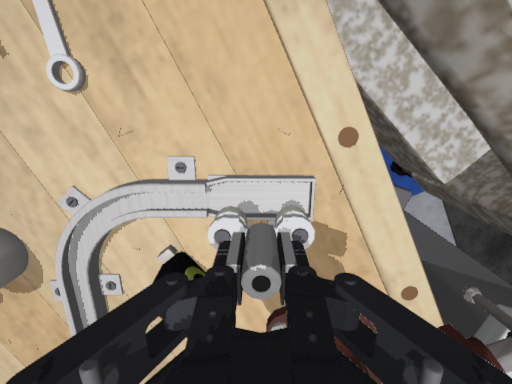

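w3 shows the carriage held upright with its bolt top at (261,285). The bay end is at column 315 and the lips start at about column 207, centre row about 198. Predictions were 315/206 and 199–200, so they match and I can lower it.

```bash
python3 - <<'E'
from h import *
np.set_printoptions(precision=4,suppress=True)
t=tw(-.1,-.09); f0=arm.read_ft_force()
arm.line_to([*t,.126],.12)
for z in np.arange(.124,.1125,-.001):
    arm.line_to([*t,z],.02); f=arm.read_ft_force()-np.array(f0)
    if f[2]>3: break
print(z,f,pose()[0])
arm.move_gripper(.29); arm.pause(.2); print(arm.read_opening(),arm.read_time(),arm.read_ft_force())
p=pose(); cv2.imwrite("pics/w4.png",snapshot("wrist")); cv2.imwrite("pics/w4c.png",cv2.resize(cv2.imread("pics/w4.png")[130:384,100:400],None,fx=2.3,fy=2.3))
E
```

```text
0.11499999999999999 [-0.6991  0.5916  3.1031] [ 0.4787 -0.2103  0.1152]
0.293676103000575 10.4083 [-0.1396 -0.2359 -0.874 ]
```

View pics/w4c.png

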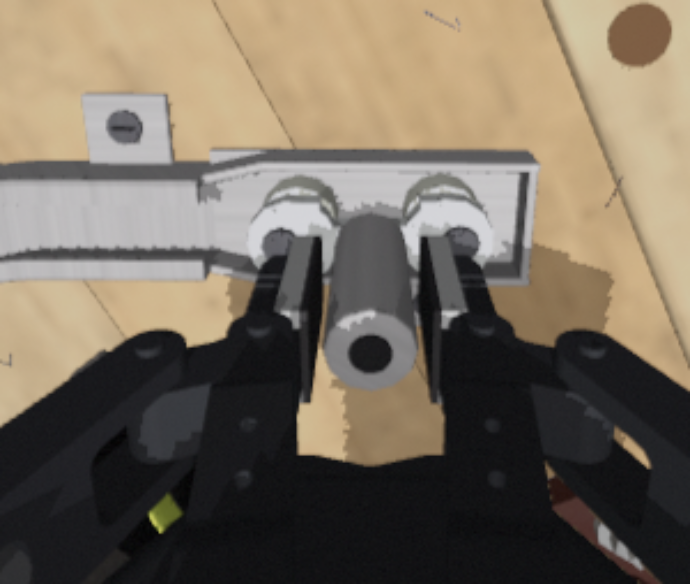

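The carriage is seated in the bay with its rollers inside the walls, and the open fingers cage the bolt. I'll push with the rear finger in small steps, guarded by force.

```bash
cat >> h.py <<'E'
def path(s):  # s=0 at start of bend; returns track xy, tangent angle
    L=.0885*np.pi/2
    if s<0: return (s,-.09),0
    if s<L: a=s/.0885; return (.0885*np.sin(a),-.0885*np.cos(a)),a
    return (.09,s-L),np.pi/2
def push(s,v,z=.115):
    xy,a=path(s); arm.line_to([*tw(*xy),z],v,ori=down(YAW+a-np.pi/2))
    f=np.array(arm.read_ft_force()); t=YAW+a
    return -(f[0]*np.cos(t)+f[1]*np.sin(t)), -(-f[0]*np.sin(t)+f[1]*np.cos(t)), f[2]
E
python3 - <<'E'
from h import *
s=-.1;i=0
while s<.142:
    s+=.003; F=push(s,.035); i+=1
    if i%4==0 or abs(F[0])>5: print(round(s,3),np.round(F,1),round(arm.read_time(),1))
    if np.hypot(F[0],F[1])>9: print('STOP');break
cv2.imwrite("pics/w5.png",snapshot("wrist")); cv2.imwrite("pics/top5.png",snapshot("top"));print(pose()[0])
E
```

```text
-0.088 [-0.2  0.9  0.4] 11.5
-0.076 [ 0.7 -0.3 -1. ] 12.5
-0.064 [ 0.2 -0.4 -0.1] 13.5
-0.052 [ 0.1 -0.  -0.1] 14.5
-0.04 [-0.5 -0.1  0.4] 15.5
-0.028 [ 0.2 -0.6  0.8] 16.5
-0.016 [-0.3  0.3  0.1] 17.5
-0.004 [ 0.3 -0.7 -0.5] 18.5
0.008 [ 1.3 -0.2 -0.2] 19.5
0.02 [ 1.1 -0.   0.2] 20.5
0.032 [0.4 0.7 0.3] 21.5
0.044 [-0.1  0.7  1. ] 22.5
0.056 [-0.6  0.3  0.1] 23.5
0.068 [-0.1 -0.4 -0.1] 24.5
0.08 [ 0.8 -0.4  1.2] 25.5
0.092 [ 0.1 -0.1  0.1] 26.5
0.104 [ 0.1 -0.3  0.3] 27.5
0.116 [ 0.7 -0.8  0.3] 28.5
0.128 [ 0.2  0.9 -0.4] 29.5
0.14 [ 0.5 -0.8  0.8] 30.5
[ 0.62855413 -0.06002565  0.11496564]
```

View pics/w5.png

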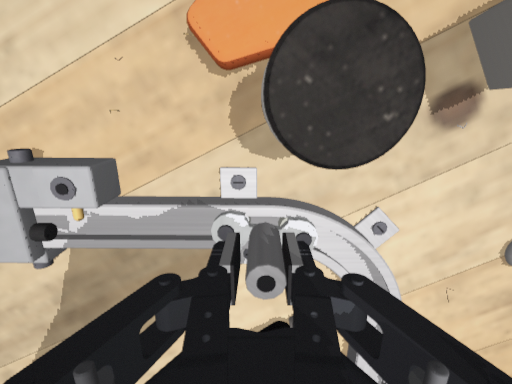

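w5 shows the carriage following in the far leg, with the bolt in the cage (top at 266,284). The brass catch is at (78,214) and the buffer tip at about (57,232), roughly 125 mm ahead of the bolt. I'll push on with finer steps near the stop.

```bash
python3 - <<'E'
from h import *
np.set_printoptions(precision=4,suppress=True)
p=pose(); L=.0885*np.pi/2
b=on('wrist',(57,232),.024,p)[:2]-tw(.09,0); d=np.array([-np.sin(YAW),np.cos(YAW)])
home=b@d-.035+.005; print('home est y',home)
s=.143; tgt=L+home-.028
while s<tgt:
    s=min(s+.009,tgt); F=push(s,.06)
    if F[0]>6: break
print('fast to',s-L,np.round(F,1),arm.read_time())
pk=0
while s<L+.128:
    s+=.0005 if pk>5.5 else .0012; F=push(s,.03); y=(np.array(arm.read_tool_pos())[:2]-tw(.09,0))@d
    pk=max(pk,F[0]); print(f"{s-L:.4f} {y:.4f} {F[0]:.1f} {F[1]:.1f} t{arm.read_time():.1f}")
    if F[0]>11.8 or (pk>7.5 and F[0]<pk-2.5) or arm.read_time()>49: break
cv2.imwrite("pics/w6.png",snapshot("wrist"))
E
```

```text
home est y 0.10828134913241763
fast to 0.08028134913241763 [ 0.4 -0.1  0.1] 33.4583
0.0815 0.0815 1.0 0.0 t33.7
0.0827 0.0826 1.3 -0.0 t34.0
0.0839 0.0840 0.1 1.1 t34.2
0.0851 0.0853 0.6 -1.5 t34.5
0.0863 0.0866 -0.3 0.5 t34.7
0.0875 0.0877 0.8 0.2 t35.0
0.0887 0.0889 0.9 -0.0 t35.2
0.0899 0.0901 0.9 -0.2 t35.5
0.0911 0.0908 2.1 -0.6 t35.7
0.0923 0.0922 2.0 0.1 t36.0
0.0935 0.0929 2.7 -0.2 t36.2
0.0947 0.0940 3.7 -0.6 t36.5
0.0959 0.0955 4.7 0.3 t36.7
0.0971 0.0970 4.1 -1.4 t37.0
0.0983 0.0986 2.6 0.1 t37.2
0.0995 0.0999 3.9 -0.2 t37.5
0.1007 0.1012 4.1 -0.3 t37.7
0.1019 0.1024 2.1 -0.3 t38.0
0.1031 0.1036 3.1 0.1 t38.2
0.1043 0.1048 2.0 -0.2 t38.5
0.1055 0.1059 2.0 0.3 t38.7
0.1067 0.1068 2.9 -0.1 t39.0
0.1079 0.1079 2.6 -0.0 t39.2
0.1091 0.1089 3.0 -0.0 t39.5
0.1103 0.1094 4.5 0.7 t39.7
0.1115 0.1106 5.7 -0.6 t40.0
0.1120 0.1107 5.7 0.3 t40.2
0.1125 0.1108 6.3 -0.3 t40.5
0.1130 0.1110 7.2 -0.1 t40.7
0.1135 0.1117 7.6 -1.4 t41.0
0.1140 0.1125 6.0 -0.4 t41.2
0.1145 0.1131 5.9 -0.5 t41.5
0.1150 0.1132 6.7 -0.4 t41.7
0.1155 0.1133 7.6 -0.7 t42.0
0.1160 0.1135 6.2 0.2 t42.2
0.1165 0.1137 7.8 -0.2 t42.5
0.1170 0.1138 7.7 0.2 t42.7
0.1175 0.1141 8.5 -0.9 t43.0
0.1180 0.1143 8.3 -0.7 t43.2
0.1185 0.1146 8.2 0.2 t43.5
0.1190 0.1148 8.4 -0.6 t43.7
0.1195 0.1152 9.9 -0.6 t44.0
0.1200 0.1154 9.6 -0.3 t44.2
0.1205 0.1157 9.6 0.2 t44.5
0.1210 0.1160 10.4 0.5 t44.7
0.1215 0.1162 10.1 0.1 t45.0
0.1220 0.1165 10.8 -0.9 t45.2
0.1225 0.1168 11.7 0.1 t45.5
0.1230 0.1171 12.0 -0.2 t45.7
```

```bash
python3 - <<'E'
from h import *
L=.0885*np.pi/2; d=np.array([-np.sin(YAW),np.cos(YAW)])
for y in (.118,.1145,.112,.1095):
    F=push(L+y,.04); print(y,(np.array(arm.read_tool_pos())[:2]-tw(.09,0))@d,np.round(F,1),arm.read_time())
cv2.imwrite("pics/w7.png",snapshot("wrist"))
a=np.vstack([cv2.resize(cv2.imread(f"pics/w{i}.png")[150:310,100:400],None,fx=1.85,fy=1.85) for i in(6,7)]); cv2.imwrite("pics/w67.png",a)
E
```

```text
0.118 0.11500461379803996 [ 7.5 -0.4  2.1] 46.0333
0.1145 0.11333570568467878 [ 5.9 -0.7  2.2] 46.2833
0.112 0.1126259166343149 [ 2.4 -1.   0.9] 46.5333
0.1095 0.11120751015734301 [-0.   0.7 -0.2] 46.7833
```

View pics/w67.png

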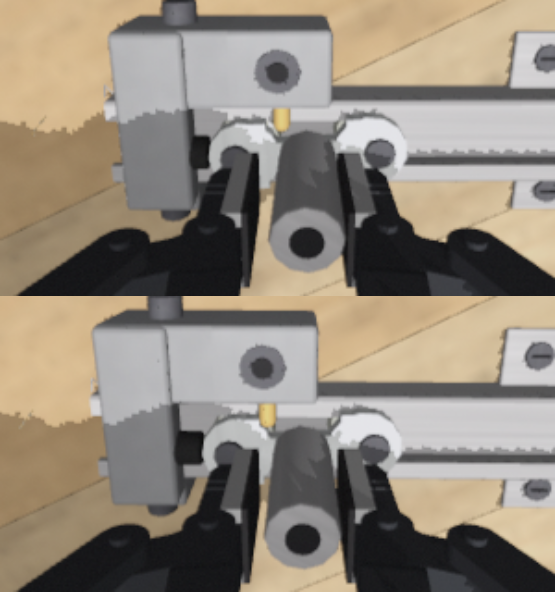

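w67 shows the catch tip behind the front shoulder in both frames. After backing off, the force is zero and the carriage stayed about 3 mm inward with the buffer still pressed and a gap on both sides of the bolt. It is latched, so I'll lift straight out and check.

```bash
python3 - <<'E'
from h import *
p=pose()[0]; arm.line_to([p[0],p[1],.19],.1); arm.pause(.2)
cv2.imwrite("pics/w8.png",snapshot("wrist")); print(arm.read_time(),arm.read_ft_force(),arm.read_dq())
cv2.imwrite("pics/w8c.png",cv2.resize(cv2.imread("pics/w8.png")[110:310,130:390],None,fx=2.8,fy=2.8))
E
```

```text
47.9833 [-0.17830366  0.09209293 -0.46778849] [ 0.0007623  -0.00629288 -0.00064253 -0.00340665 -0.00089863  0.00051128
  0.00028451]
```

View pics/w8c.png

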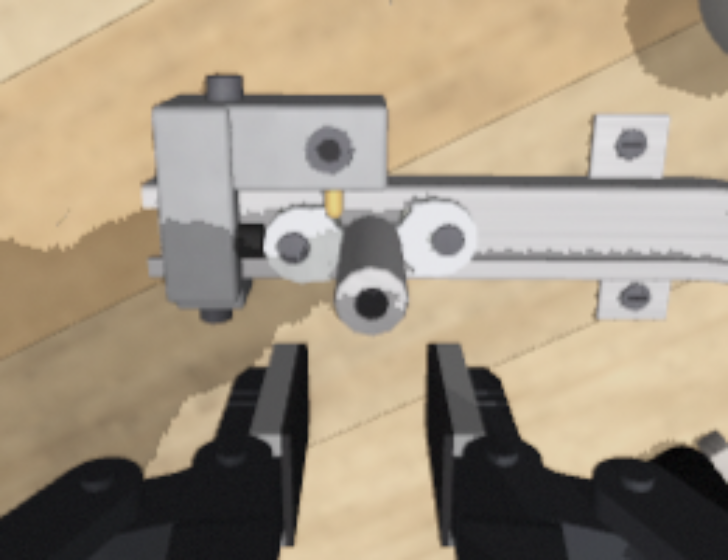

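w8c shows the bolt free at (371,303), the brass catch (333,205) tucked behind the front lobe, and the buffer (252,240) pressed against the lobe. The fingers are clear of everything.

```bash
python3 -c "
from station import *
print(ticket.finish_job(),arm.read_time())"
```

```text
the job is handed in; nothing more can be done
the job is handed in; nothing more can be done
```

The carriage went through the bend and, from the last wrist picture, is latched in the far leg with the buffer pressed in; peak push read 12 N, the gripper is clear, and I handed the job in at about 48 s without seeing the verdict.

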